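Set, gauge and run the courtyard spice grinder

TASK

Turn the spice grinder's dial clockwise until its pointer is at the broad white index mark, then slide the gauge blade flat into the grinding gap until the black line across it is level with the gap's mouth, keep it there for a second, and draw it out and lay it flat back on the cork mat. Then run the pots one at a time, from the shortest to the tallest: hold each upright in the middle of the sprung drive pad, press it fully down for a moment, and then stand it on the dark steel slab. Finish with every pot that is there upright on the slab, the gauge on the mat, the dial still at its mark and the other things on the counter where they were.

Things in the scene. Friction and masses are not known exactly. Their poses are not given: they have to be found in the camera images.
- grinder: fixed grey spice grinder, 190 x 240 x 95 mm high. Origin on the counter under its middle; x points away from the robot, y left. Left (y 25 to 145 mm): drive box 50 mm high, sprung pad on top. Right (y -120 to -30 mm): gap head, x -45 to 45 mm, 65 mm high, dial on top; in front of it a flat aluminium bed 20 mm high, 90 mm wide, x -135 to -45 mm
- gap_mouth (a point): mouth of the grinding gap: on the bed's surface (20 mm up), at the head's front face, mid-width. Axes as the grinder's; the blade goes in along +x, flat on the bed. Gap 40 mm wide between two cheeks, 90 mm deep; height under the steel gate 1 mm + 3.5 mm per rad of the dial: 8 mm at the index mark, too low for the blade at the start
- dial (a joint): dial angle, rad, growing clockwise seen from above. 0: the white pointer end of its bar points to the grinder's -x (to the robot); 2.0: the broad white index mark (thin ticks at 0, 0.5, 1.0, 1.5, 2.5); stops at 0 and 2.8; stays where left. Right within 0.13 rad
- dial_grip (a point): on the dial's axis, 85.5 mm above the counter, mid-height of its grip bar (bar 52 long, 12 wide, from 73.5 to 95.5 mm above the counter; the disc below it is 56 mm across). Axes turn with the dial: the bar lies along the point's x, the pointer end at -x
- pad (a joint): travel of the drive pad, m: 0 up, 0.010 fully down (counts as fully down above 0.0085); about 9 N to press fully; it springs back
- pad_top (a point): centre of the top face of the round black rubber pad (68 mm across), 63 mm above the counter when up; it moves with the pad. The housing's top round it is 50 mm above the counter
- gauge: loose steel feeler gauge, 0.13 kg: flat blade 105 x 30 x 5 mm, upright wooden grip tab on its rear end. Origin on the underside below the tab's centre; x points along the blade to its tip. Blade from x -15 to 90 mm. Tab 30 long (x), 12 wide (y), from 5 to 42 mm high. The black line across the blade is at x = 60 mm, 30 mm behind the tip
- gauge_tip (a point): middle of the blade's tip edge, on the underside (x = 90 mm of the gauge), axes as the gauge's
- mat: fixed cork mat 70 (x) x 160 (y) x 3 mm, on which the gauge starts; origin under its centre
- slab: fixed dark steel slab 300 (x) x 140 (y) x 5 mm, at the right; the pots end on it; origin under its centre on the counter
- pot_short: loose closed steel spice pot with a black foot, 60 mm across, 60 mm high, 0.2 kg; origin at the centre of its underside, z up. May be absent
- pot_middle: the same, 78 mm high. May be absent
- pot_tall: the same, 96 mm high. May be absent
- dish: green ceramic dish 120 mm across, 36 high; bystander, leave alone
- strainer: small white plastic strainer 100 mm across with a 100 mm handle; bystander, leave alone
- mug: white mug 72 mm across, 70 high; bystander, leave alone
- salt_jar: white ceramic salt jar 60 mm across, 75 high; bystander, leave alone
- scrubber: brush lying flat; bystander, leave alone
- mortar: cement mortar 104 mm across, 60 high; bystander, leave alone
Things that resemble listed ones, but are neither listed nor needed, are in the scene too. What is shaped like the pot_tall but orange is not meant. What is shaped like the pot_middle but turquoise is not meant.

How it is judged (in metres and radians):
On the way, in this order (a step that is already met when the one before it is completed fails the run):
1. the dial is turned to its index mark (within 0.13 rad) (value of joint dial between 1.87 and 2.13 rad), for 0.2 s.
2. the gauge blade lies flat in the gap with its line at the mouth (tip 30 mm inside, within 4 mm) for half a second (x of gauge_tip in the frame of gap_mouth between 0.026 and 0.034 m and y of gauge_tip in the frame of gap_mouth between -0.008 and 0.008 m and z of gauge_tip in the frame of gap_mouth between -0.003 and 0.004 m and angle between the x axis of gauge and the x axis of grinder, either way round below 0.15 rad), for 0.5 s.
3. the gauge is laid flat back on the mat (its tab over the mat) (x of gauge in the frame of mat between -0.045 and 0.045 m and y of gauge in the frame of mat between -0.09 and 0.09 m and angle between gauge's own z axis and vertical below 0.15 rad and height (world z) of gauge below 0.012 m and linear speed of gauge below 0.03 m/s), for 0.2 s.
4. pot_short is pressed upright on the pad, its foot 8.5 mm or more below the height of the free pad (within 14 mm of the middle) (z of pot_short in the frame of grinder between 0.045 and 0.0545 m and horizontal distance between pot_short and pad_top below 0.014 m and angle between pot_short's own z axis and vertical below 0.15 rad), for 0.1 s.
5. pot_middle is pressed upright on the pad, its foot 8.5 mm or more below the height of the free pad (within 14 mm of the middle) (z of pot_middle in the frame of grinder between 0.045 and 0.0545 m and horizontal distance between pot_middle and pad_top below 0.014 m and angle between pot_middle's own z axis and vertical below 0.15 rad), for 0.1 s.
6. pot_tall is pressed upright on the pad, its foot 8.5 mm or more below the height of the free pad (within 14 mm of the middle) (z of pot_tall in the frame of grinder between 0.045 and 0.0545 m and horizontal distance between pot_tall and pad_top below 0.014 m and angle between pot_tall's own z axis and vertical below 0.15 rad), for 0.1 s.
At the end, for the whole second after the job is handed in: Every pot present stands upright (within 0.12 rad), still, with its centre over the slab; the gauge lies flat and still with its tab's centre over the mat (or within about 10 mm of its edge); the dial is within 0.13 rad of its index mark (2.0); the pad is up (all of step 1 and all of step 3 and x of pot_short in the frame of slab between -0.15 and 0.15 m and y of pot_short in the frame of slab between -0.07 and 0.07 m and angle between each of pot_short, pot_middle, pot_tall's own z axis and vertical below 0.12 rad and height (world z) of each of pot_short, pot_middle, pot_tall below 0.012 m and linear speed of each of pot_short, pot_middle, pot_tall below 0.03 m/s and x of pot_middle in the frame of slab between -0.15 and 0.15 m and y of pot_middle in the frame of slab between -0.07 and 0.07 m and x of pot_tall in the frame of slab between -0.15 and 0.15 m and y of pot_tall in the frame of slab between -0.07 and 0.07 m and value of joint pad below 0.003 m); the robot touches nothing.
It fails at once if a bystander (dish, strainer, mug, salt jar, scrubber, mortar) is moved more than 50 mm (distance of any of dish, strainer, mug, salt_jar, scrubber, mortar from where it was at the start of the episode above 0.05 m).
Of pot_short, pot_middle, pot_tall only 2 to 3 are there at a start; the rules pass over those that are not, and their reading is None.
At some moment in a run one of pot_short, pot_middle, pot_tall, gauge may be knocked a few centimetres aside while the robot is not near it.
It also fails if it takes over 210 s, if anything falls off the work surface, if the arm or the gripper's body presses on something with over 40 N, if the wrist force passes 120 N, or if a joint passes its speed limit or range.

ROBOT

A 6-joint arm with a two-finger parallel gripper is mounted at the origin on the work surface. World frame = base frame: x ahead of the robot, y to its left, z up, the work surface at z = 0. Lengths are in mm, angles in degrees, forces in N, time in s.
With the tool pointing down it reaches from about 350 to 850 mm from the base axis. Payload 8.1 kg.
Tool frame: the origin (TCP) lies on the centre line of the jaws, within the pads' length; the fingertips stand 14 mm ahead of it and the grasp point (between the pads) lies 5 mm behind it; z points along the fingers, y is the line along which they close (so a half turn about z gives the same grasp; the last joint's range is limited). The gripper opens to 85 mm and grips with 20 to 120 N. Pads are 22 mm wide; open, the fingers measure 114 mm over their backs; the gripper's body (76 mm by 85 mm) begins 54 mm behind the grasp point. The pads swing forward as they close: fully open they stand 13 mm farther back than shut.
Start: joints at [-72.273, 7.471, 85.268, -0, 87.261, -4.893], TCP at [230.794, -553.841, 245.292] pointing down, gripper open.
Joint ranges: [-169.43, 169.43], [-51.17, 129.36], [1.28, 143.12], [-76.62, 256.62], [0, 156.53], [-152.29, 152.29]. Speed limits (degrees/s): [136.94, 136.94, 159.86, 180, 180, 180].

INTERFACE

Orientations are given as [roll, pitch, yaw] about the fixed x, y, z axes, in that order (R = Rz(yaw) Ry(pitch) Rx(roll)).
In Python, from bench import sense, snapshot, camera_info, hand_in gives the robot as it stands. The module is installed in compiled form; this text tells all that it offers.
- The arm moves only by the tool apply_moves, never from a script. Its argument "deltas" is a list of rows, each a list of 7 numbers: the shift along the tool's x, y, z scaled (see below), then the turn, a rotation vector about the tool's x, y, z scaled (see below), then the opening, from 0 (shut) to 1 (fully open). In form: [[dx, dy, dz, ax, ay, az, claw], ...]. A call has 1 to 8 rows; each row shifts and turns the commanded pose from where the row before left it, along the tool's axes as they then stand; what a row does not reach is not made up. The controller multiplies each number of a shift by 0.03 m and each number of a turn by 0.08 rad. A row lasts 1/8 s, in which the tool goes at most 62.5 mm and 10.7 degrees, less where a joint would pass 70% of its speed; a pose out of reach is approached as far as the arm can. A call with a number of a shift or a turn outside -1 to 1 is refused whole. A call with a gripper value outside its range is refused whole. The fingers move at their own pace and stop on an object; "grip_force" is the grip in N (left out, the last holds). Time passes only in rows, so rows that do not move let the fingers close. It gives the time, the measured TCP pose, the force, the opening and the grip force at its end, in the units of the state.
- sense(): the state, without advancing time (a new reading comes with each control period).
- snapshot(name): name is "scene" or "top"; returns the picture (480x640x3 uint8, red, green, blue); there is no depth.
- camera_info(name): a dict with "vertical_fov" (degrees; the focal length in pixels is half the picture's height over the tangent of half this angle, whatever the lens; pixels are square), "cx", "cy" (the principal point, pixels), "origin" and "rotation" of the camera in the world. Camera axes: x right, y up, looking along -z (the intrinsics and any distortion apply to the point x, -y, -z); pixel columns grow to the right and rows downward; lengths in mm; the calibration is good to about 2 mm. A picture is of the moment at which its call begins. camera_info takes no time and is no camera call.
- hand_in(): hands the job in; it is judged then, once.
The state is a dict: "time": time; "joint_pos": joint angles; "qd": joint speeds; "joint_efforts": joint torques, N m; "tool_pos": TCP position; "tcp_rot": TCP orientation; "ft_force": force on the tool from outside, world axes, zero at the start; "wrist_torque": the same for the moment, N m; "finger_gap": finger opening in mm; "grip_force": force on a finger pad.
Only numpy, scipy, OpenCV 4.12 (cv2) and the standard library are available. Lean on these libraries where they do the work, as an engineer would, in place of code of your own. Each camera call takes 0.05 s, during which the arm holds its last target. There are 200 camera calls.

## Working session

There is one attempt and no reset: what is moved stays moved. The work goes in short steps, Python scripts to look and compute and a tool call to move; the robot and the scene stay as the last step left them, time stands still between calls to the robot, and variables do not carry over. Pictures are saved under pics/ and viewed, at most 14 in all, crops included, and the job is handed in when it is done.

Besides the shell and the picture viewer there is one more tool, called after ">>>" by a JSON object that holds its "name" and its "arguments", one argument or row to a line. apply_moves: Moves the arm, as the interface text tells. Its arguments: {"type":"object","properties":{"deltas":{"type":"array"},"grip_force":{"type":"number"}},"required":["deltas"]}

```bash
mkdir -p pics; python3 - <<'E'
from bench import *
import cv2
for n in("scene","top"):
    im=snapshot(n); cv2.imwrite(f"pics/{n}0.png",im[:,:,::-1]); print(n,camera_info(n))
print(sense())
E
```

```text
scene {'vertical_fov': 57.21832078998616, 'cx': 321.6740605395871, 'cy': 242.2144003185558, 'origin': array([1409.95608116, -305.45534811,  661.60993965]), 'rotation': array([57.85710074, -1.03719762, 68.37333617])}
top {'vertical_fov': 52.46338849199899, 'cx': 322.78953526619955, 'cy': 236.8784607455801, 'origin': array([ 427.89788744,   42.052635  , 1153.84626889]), 'rotation': array([  8.66871874,  -0.15375105, -88.5993114 ])}
{'time': 0.1, 'joint_pos': array([-7.22731720e+01,  7.51062781e+00,  8.53225294e+01,  7.66045643e-04,
        8.72605691e+01, -4.89362287e+00]), 'qd': array([-0.01186574, -0.04496303, -0.11614379, -0.0257352 , -0.03845559,
       -0.04293077]), 'joint_efforts': array([ 6.31367566e-04, -5.70953465e+01, -5.01941156e+01, -2.72121706e-04,
        8.15386302e-03, -5.98068641e-05]), 'tool_pos': array([ 230.65404812, -553.39654957,  244.35578894]), 'tcp_rot': array([-1.79906681e+02, -8.75773614e-03,  2.26204065e+01]), 'ft_force': array([-0.02647019,  0.35891813, -0.22082986]), 'wrist_torque': array([0.01885573, 0.00687833, 0.00135563]), 'grip_force': 0.0, 'finger_gap': 85.50461103868021}
```

View pics/scene0.png

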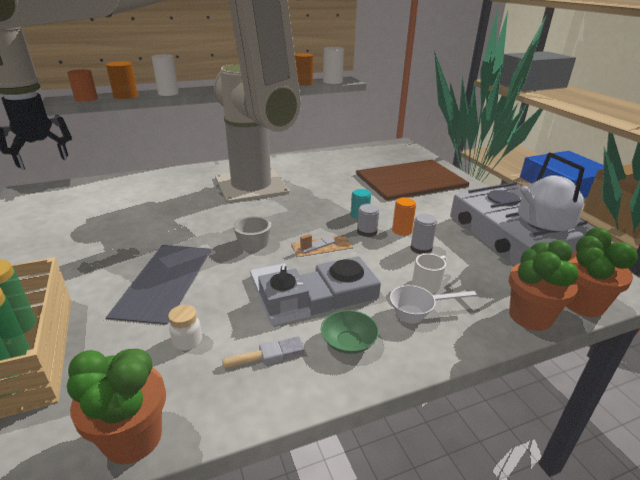

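View pics/top0.png

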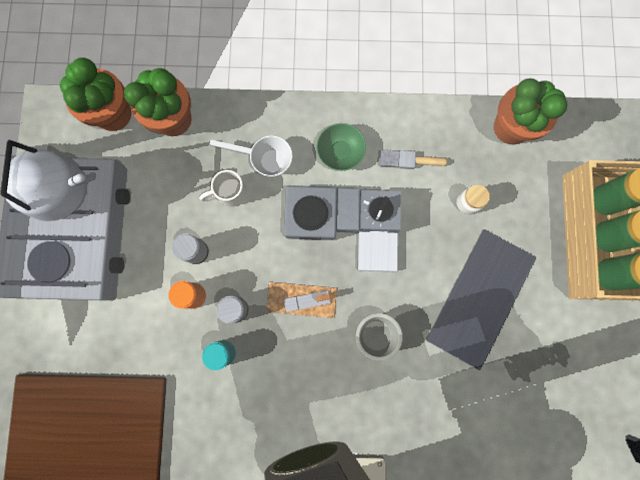

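The scene picture shows two steel pots at (368,220) and (424,232). Turquoise (361,203) and orange (404,216) are the decoys. The grinder is at about (318,287), the gauge on the mat at about (322,242) and the slab at (162,283). In the top view the pots are at (190,248) and (231,309), the pad at (311,212), the dial at (380,209), the gauge at (307,300) and the slab at (482,298). Next: an enlarged crop.

```bash
cat > h.py <<'E'
import numpy as np, cv2
from bench import *
from scipy.spatial.transform import Rotation as R
def cam(n):
    c=camera_info(n); f=240/np.tan(np.radians(c["vertical_fov"])/2)
    return f,c["cx"],c["cy"],np.array(c["origin"]),R.from_euler("xyz",c["rotation"],degrees=True).as_matrix()
def px(n,p):
    f,cx,cy,o,M=cam(n); q=(np.atleast_2d(p)-o)@M
    return np.c_[cx+f*q[:,0]/-q[:,2],cy-f*q[:,1]/-q[:,2]]
def ray(n,uv):
    f,cx,cy,o,M=cam(n); uv=np.atleast_2d(uv)
    d=np.c_[(uv[:,0]-cx)/f,-(uv[:,1]-cy)/f,-np.ones(len(uv))]@M.T
    return o,d
def onz(n,uv,z):
    o,d=ray(n,uv); return o+d*((z-o[2])/d[:,2])[:,None]
E
python3 - <<'E'
from h import *
np.set_printoptions(precision=1,suppress=True)
t=cv2.imread("pics/top0.png"); s=cv2.imread("pics/scene0.png")
cv2.imwrite("pics/c1.png",cv2.resize(t[170:345,160:425],None,fx=3,fy=3,interpolation=cv2.INTER_CUBIC))
cv2.imwrite("pics/c2.png",cv2.resize(s[180:330,240:450],None,fx=3.8,fy=3.8,interpolation=cv2.INTER_CUBIC))
E
```

```text
(no output)
```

View pics/c1.png

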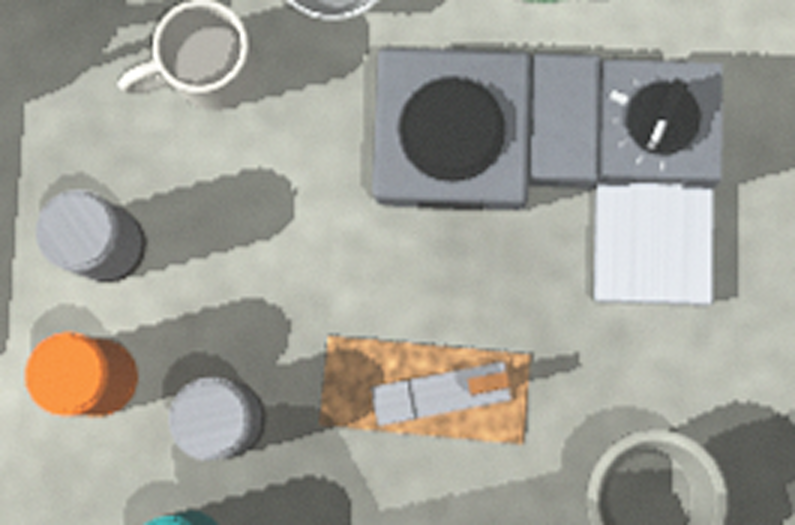

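View pics/c2.png

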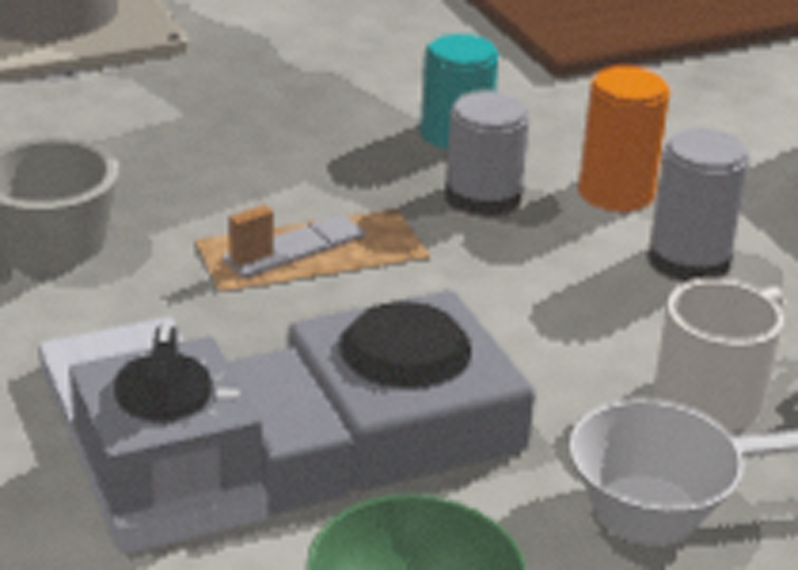

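```bash
python3 - <<'E'
from h import *
np.set_printoptions(precision=1,suppress=True)
t=cv2.imread("pics/top0.png")
hsv=cv2.cvtColor(t,cv2.COLOR_BGR2HSV)
def blobs(m,roi,amin=30):
    x0,y0,x1,y1=roi; k=np.zeros(m.shape,np.uint8); k[y0:y1,x0:x1]=m[y0:y1,x0:x1]
    cs,_=cv2.findContours(k,cv2.RETR_EXTERNAL,cv2.CHAIN_APPROX_NONE)
    return [c for c in cs if cv2.contourArea(c)>amin]
V=hsv[:,:,2];S=hsv[:,:,1];H=hsv[:,:,0]
m=lambda b:(b*255).astype(np.uint8)
# bed
for c in blobs(m(V>205),(345,228,410,280),300):
    b=cv2.boxPoints(cv2.minAreaRect(c)); print("bed px",b,"\n w",onz("top",b,20)); 
# pad, dial disc
for c in blobs(m(V<65),(285,185,345,240),300):
    (u,v),ax,a=cv2.fitEllipse(c); print("pad",u,v,ax,onz("top",(u,v),63))
for c in blobs(m(V<75),(360,190,402,230),100):
    (u,v),ax,a=cv2.fitEllipse(c); print("dial",u,v,ax,onz("top",(u,v),72))
# white pointer/index
for c in blobs(m(V>170),(360,190,402,229),2):
    M=cv2.minAreaRect(c); print("white",M, onz("top",M[0],90),onz("top",M[0],65))
# slab
for c in blobs(m((V<95)&(S<80)),(420,220,545,375),3000):
    print("slab",cv2.contourArea(c),onz("top",cv2.boxPoints(cv2.minAreaRect(c)),5))
# mat hull
k=m((H>5)&(H<22)&(S>80))
cs=blobs(k,(262,275,342,322),15); hull=cv2.convexHull(np.vstack(cs)); r=cv2.minAreaRect(hull)
print("mat",onz("top",cv2.boxPoints(r),3),onz("top",r[0],3), [cv2.contourArea(c) for c in cs])
# gauge blade: low saturation in mat
for c in blobs(m((S<50)&(V>130)),(275,284,335,315),60): 
    print("blade",cv2.contourArea(c),onz("top",cv2.boxPoints(cv2.minAreaRect(c)),8))
# pots tops, two views, closest approach
for nm,a,b in(("A",(230,309),(368.4,209.5)),("B",(185,246.3),(425.3,219.5))):
    o1,d1=ray("top",a);o2,d2=ray("scene",b);d1=d1[0];d2=d2[0]
    s=np.linalg.lstsq(np.c_[d1,-d2],o2-o1,rcond=None)[0]; p,q=o1+s[0]*d1,o2+s[1]*d2
    print(nm,p,q)
    for z in(60,78,96): print("  z",z,onz("top",a,z)[0],onz("scene",b,z)[0])
E
```

```text
bed px [[358. 231.]
 [396. 231.]
 [396. 270.]
 [358. 270.]] 
 w [[ 616.9  -39.5   20. ]
 [ 619.1 -129.2   20. ]
 [ 526.9 -129.3   20. ]
 [ 524.8  -40.7   20. ]]
dial 381.1536560058594 208.26272583007812 (22.175167083740234, 23.135896682739258) [[661.8 -87.5  72. ]]
white ((380.5, 224.5), (1.0, 3.0), 0.0) [[621.1 -84.2  90. ]] [[625.6 -87.1  65. ]]
white ((372.70001220703125, 222.6000213623047), (1.7888542413711548, 3.130495071411133), 26.56505012512207) [[624.9 -66.8  90. ]] [[629.6 -69.4  65. ]]
white ((378.60003662109375, 214.30003356933594), (2.2360680103302, 8.9442720413208), 26.56505012512207) [[644.  -79.8  90. ]] [[649.1 -82.6  65. ]]
white ((365.64996337890625, 202.0500030517578), (5.692099571228027, 3.4785051345825195), 18.43494987487793) [[671.2 -50.6  90. ]] [[676.9 -52.8  65. ]]
mat [[425.2 171.4   3. ]
 [494.3 167.7   3. ]
 [483.1   7.8   3. ]
 [414.2  13.    3. ]] [[454.   89.9   3. ]] [1912.0]
blade 448.0 [[454.6 133.1   8. ]
 [477.5  29.    8. ]
 [447.6  22.4   8. ]
 [424.9 126.2   8. ]]
A [427.6 242.5  74.4] [426.4 239.7  73.8]
  z 60 [427.6 245.2  60. ] [403.2 252.6  60. ]
  z 78 [427.6 241.9  78. ] [433.3 235.9  78. ]
  z 96 [427.6 238.5  96. ] [463.4 219.2  96. ]
B [561.2 345.   93.1] [559.2 341.2  91.8]
  z 60 [565.4 354.4  60. ] [511.7 377.3  60. ]
  z 78 [563.1 349.3  78. ] [538.6 356.9  78. ]
  z 96 [560.9 344.2  96. ] [565.5 336.5  96. ]
```

The tops triangulate to 74 mm and 93 mm. So (231,309) is pot_middle, (190,248) is pot_tall, and pot_short is absent. Both are bare steel with a black foot, as the crop confirms; the turquoise and orange ones are decoys. Next I refine the pad, yaw, slab and tab.

```bash
python3 - <<'E'
from h import *
np.set_printoptions(precision=1,suppress=True)
t=cv2.imread("pics/top0.png"); hsv=cv2.cvtColor(t,cv2.COLOR_BGR2HSV); V=hsv[:,:,2].astype(int);S=hsv[:,:,1];H=hsv[:,:,0]
def blobs(b,roi,amin=30):
    x0,y0,x1,y1=roi; k=np.zeros(V.shape,np.uint8); k[y0:y1,x0:x1]=255*b[y0:y1,x0:x1]
    cs,_=cv2.findContours(k,cv2.RETR_EXTERNAL,cv2.CHAIN_APPROX_NONE)
    return [c for c in cs if cv2.contourArea(c)>amin]
print("pad V",V[212,305:332],"slab V",V[300,470:540:6],S[300,470:540:6])
for c in blobs(V<52,(285,185,345,240),300):
    (u,v),ax,a=cv2.fitEllipse(c); print("pad",u,v,ax,onz("top",(u,v),63))
g=cv2.GaussianBlur(V.astype(np.float32),(0,0),.7)
# bed side edges & front edge subpixel (threshold halfway crossing)
def cross(l,a0):
    d=np.abs(np.diff(l)); i=np.arange(len(d))+.5; w=d*(d>d.max()*.3); return a0+(w*i).sum()/w.sum()
L=np.array([(cross(g[r,353:363],353),r) for r in range(236,268)]);Rr=np.array([(cross(g[r,393:402],393),r) for r in range(236,268)])
F=np.array([(c,cross(g[266:276,c],266)) for c in range(362,394)])
for n,P in(("L",L),("R",Rr),("F",F)):
    W=onz("top",P,20); vx,vy,x,y=cv2.fitLine(W[:,:2].astype(np.float32),cv2.DIST_HUBER,0,.01,.01).ravel(); print(n,x,y,np.degrees(np.arctan2(vy,vx)))
print([ (c,np.round(onz("top",np.mean(c.reshape(-1,2),0),45)),cv2.contourArea(c)) if 0 else (onz("top",cv2.minAreaRect(c)[0],45),cv2.minAreaRect(c)) for c in blobs((H>6)&(H<20)&(S>140),(305,285,335,305),8)])
m=(V<105)&(V>35)
for c in blobs(m,(425,225,545,375),1500):
    h=cv2.convexHull(c); print("slab",cv2.contourArea(c),onz("top",cv2.boxPoints(cv2.minAreaRect(h)),5))
for nm,c0,lo,z in(("orange",(181,294),(5,15),96),("turq",(216,353),(80,95),78)): print(nm,onz("top",c0,z))
print("slab by eye",onz("top",[(484,230),(535,257),(481,367),(428,339)],5))
E
```

```text
pad V [ 71  66  68  66  71  70  63  66  66  68  70  67  68  66  70  70  67  68
  71  70  61  63  59  87 107 108 106] slab V [ 84  86  83  85  87  85  86  87 185 185 183 193] [21 24 25 27 29 30 30 26 18 15 14 16]
L 568.43756 -38.638123 -1.2633295
R 578.5418 -131.78568 -0.6753765
F 526.10754 -95.7425 89.97783
[]
slab 5052.5 [[ 363.7 -198.4    5. ]
 [ 631.2 -340.9    5. ]
 [ 565.2 -470.     5. ]
 [ 302.2 -324.2    5. ]]
orange [[457.  345.8  96. ]]
turq [[333.2 267.   78. ]]
slab by eye [[ 629.3 -342.     5. ]
 [ 567.3 -461.5    5. ]
 [ 310.2 -327.     5. ]
 [ 370.2 -205.9    5. ]]
```

```bash
python3 - <<'E'
from h import *
np.set_printoptions(precision=1,suppress=True)
t=cv2.imread("pics/top0.png"); hsv=cv2.cvtColor(t,cv2.COLOR_BGR2HSV); V=hsv[:,:,2].astype(int)
k=np.zeros(V.shape,np.uint8); k[185:240,285:333]=255*(V[185:240,285:333]<80)
c=max(cv2.findContours(k,cv2.RETR_EXTERNAL,cv2.CHAIN_APPROX_NONE)[0],key=cv2.contourArea)
(u,v),ax,a=cv2.fitEllipse(c); print("pad",u,v,ax,onz("top",(u,v),63))
C=lambda x,y:(160+x/3-.33,170+y/3-.33)
print("tab top",onz("top",C(488,381),45))
q=onz("top",[C(377,405),C(502,374)],8);print("blade ends",q)
# dial bar pointer end
print("pointer dirs",onz("top",[C(662,124),C(654,144)],95.5))
# scene view check: predicted vs seen pad/dial/gauge
s=cv2.imread("pics/scene0.png")
print(px("scene",[[661,69,63],[661,-87,95.5],[459,41,45]]), "seen tab top ~",(240+251/3.8,180+212/3.8),"pad",(240+405/3.8,180+340/3.8))
for z in(63,): print(onz("scene",(240+405/3.8,180+338/3.8),z), onz("scene",(240+251/3.8,180+212/3.8),45))
E
```

```text
pad 310.5260925292969 212.67799377441406 (33.217491149902344, 33.81637954711914) [[649.4  72.5  63. ]]
tab top [[460.3  40.9  45. ]]
blade ends [[440.7 126.6   8. ]
 [467.   30.1   8. ]]
pointer dirs [[650.5 -82.9  95.5]
 [635.3 -77.2  95.5]]
[[347.9 269.7]
 [283.5 272. ]
 [307.  236. ]] seen tab top ~ (306.0526315789474, 235.78947368421052) pad (346.57894736842104, 269.4736842105263)
[[657.2  67.2  63. ]] [[457.1  39.1  45. ]]
```

>>> {"name": "apply_moves", "arguments": {
  "deltas": [
    [0.96,-0.442,0,0,0,0,1],
    [0.96,-0.442,0,0,0,0,1],
    [0.96,-0.442,0,0,0,0,1],
    [0.96,-0.442,0,0,0,0,1],
    [0.96,-0.442,0,0,0,0,1],
    [0.96,-0.442,0,0,0,0,1],
    [0.96,-0.442,0,0,0,0,1],
    [0.96,-0.442,0,0,0,0,1]
  ]
}}

```text
time: 1.1
tool_pos: [403.1, -366.3, 244.8]
tcp_rot: [-180.0, 0.0, 22.6]
ft_force: [-0.2, 0.7, 0.7]
finger_gap: 85.5
grip_force: 0.0
```

>>> {"name": "apply_moves", "arguments": {
  "deltas": [
    [0.96,-0.442,0,0,0,0,1],
    [0.96,-0.442,0,0,0,0,1],
    [0.96,-0.442,0,0,0,0,1],
    [0.96,-0.442,0,0,0,0,1],
    [0.96,-0.442,0,0,0,0,1],
    [0.96,-0.442,0,0,0,0,1],
    [0.96,-0.442,0,0,0,0,1],
    [0.96,-0.442,0,0,0,0,1]
  ]
}}

```text
time: 2.1
tool_pos: [574.9, -179.8, 244.7]
tcp_rot: [-180.0, 0.0, 22.6]
ft_force: [-0.4, -1.5, 0.2]
finger_gap: 85.8
grip_force: 0.0
```

>>> {"name": "apply_moves", "arguments": {
  "deltas": [
    [0.96,-0.442,0,0,0,0,1],
    [0.96,-0.442,0,0,0,0,1],
    [0.96,-0.442,0,0,0,0,1],
    [0.96,-0.442,0,0,0,0,1],
    [0,0,0,0,0,-1,1],
    [0,0,0,0,0,-1,1],
    [0,0,0,0,0,-1,1],
    [0,0,0,0,0,-1,1]
  ]
}}

```text
time: 3.1
tool_pos: [660.2, -87.4, 244.5]
tcp_rot: [-179.9, 0.0, 41.1]
ft_force: [0.9, 0.2, 0.1]
finger_gap: 85.1
grip_force: 0.0
```

>>> {"name": "apply_moves", "arguments": {
  "deltas": [
    [0,0,0.3,0,0,-1,1],
    [0,0,0.3,0,0,-1,1],
    [0,0,0.3,0,0,-1,1],
    [0,0,0.3,0,0,-1,1],
    [0,0,0.3,0,0,-1,1],
    [0,0,0.3,0,0,-1,1],
    [0,0,0.3,0,0,-1,1],
    [0,0,0.3,0,0,-1,1]
  ]
}}

```text
time: 4.1
tool_pos: [660.1, -87.4, 172.3]
tcp_rot: [-179.9, -0.0, 77.8]
ft_force: [-0.2, 0.2, 1.3]
finger_gap: 85.6
grip_force: 0.0
```

>>> {"name": "apply_moves", "arguments": {
  "deltas": [
    [0,0,0,0,0,-1,1],
    [0,0,0,0,0,-1,1],
    [0,0,0,0,0,-1,1],
    [0,0,0,0,0,-1,1],
    [0,0,0,0,0,-1,1],
    [0,0,0,0,0,-1,1],
    [0,0,0,0,0,-1,1],
    [0,0,0,0,0,-1,1]
  ]
}}

```text
time: 5.1
tool_pos: [660.1, -87.4, 172.6]
tcp_rot: [-179.9, -0.0, 114.4]
ft_force: [0.4, 0.9, -0.6]
finger_gap: 85.5
grip_force: 0.0
```

>>> {"name": "apply_moves", "arguments": {
  "deltas": [
    [0,0,0,0,0,-1,1],
    [0,0,0,0,0,-1,1],
    [0,0,0,0,0,-1,1],
    [0,0,0,0,0,-1,1],
    [0,0,0,0,0,-1,1],
    [0,0,0,0,0,-1,1],
    [0,0,0,0,0,-1,1],
    [0,0,0,0,0,-1,1]
  ]
}}

```text
time: 6.1
tool_pos: [660.1, -87.5, 172.5]
tcp_rot: [-180.0, -0.1, 151.1]
ft_force: [-0.5, -0.5, 0.8]
finger_gap: 85.5
grip_force: 0.0
```

>>> {"name": "apply_moves", "arguments": {
  "deltas": [
    [0,0,0,0,0,-1,1],
    [0,0,0,0,0,-0.8,1],
    [0,0,0,0,0,0,1]
  ]
}}

```text
time: 6.48
tool_pos: [660.1, -87.4, 172.6]
tcp_rot: [-180.0, -0.1, 159.2]
ft_force: [-0.2, 1.4, 0.4]
finger_gap: 85.3
grip_force: 0.0
```

>>> {"name": "apply_moves", "arguments": {
  "deltas": [
    [0,0,0.9,0,0,0,1],
    [0,0,0.9,0,0,0,1],
    [0,0,0.5,0,0,0,0.6],
    [0,0,0.37,0,0,0,0.5],
    [0,0,0,0,0,0,0.3],
    [0,0,0,0,0,0,0],
    [0,0,0,0,0,0,0],
    [0,0,0,0,0,0,0]
  ],
  "grip_force": 30
}}

```text
time: 7.48
tool_pos: [660.9, -88.9, 94.5]
tcp_rot: [-179.9, 0.1, 159.2]
ft_force: [-1.7, -4.0, -0.7]
finger_gap: 11.1
grip_force: 32.9
```

>>> {"name": "apply_moves", "arguments": {
  "deltas": [
    [0,0,0,0,0,0,0],
    [0,0,0,0,0,0,0],
    [0,0,0,0,0,0,0]
  ]
}}

```text
time: 7.85
tool_pos: [660.9, -88.9, 94.5]
tcp_rot: [-179.9, 0.1, 159.2]
ft_force: [-0.8, -5.7, 0.2]
finger_gap: 11.4
grip_force: 32.9
```

>>> {"name": "apply_moves", "arguments": {
  "deltas": [
    [-0.043,-0.037,0,0,0,0.5,0],
    [0,0,0,0,0,1,0],
    [0,0,0,0,0,1,0],
    [0,0,0,0,0,1,0],
    [0,0,0,0,0,1,0],
    [0,0,0,0,0,1,0],
    [0,0,0,0,0,1,0],
    [0,0,0,0,0,1,0]
  ]
}}

```text
time: 8.85
tool_pos: [660.6, -89.8, 94.4]
tcp_rot: [-179.9, -0.0, 124.7]
ft_force: [-8.5, -3.7, 4.1]
finger_gap: 11.1
grip_force: 33.6
```

>>> {"name": "apply_moves", "arguments": {
  "deltas": [
    [0,0,0,0,0,1,0],
    [0,0,0,0,0,1,0],
    [0,0,0,0,0,1,0],
    [0,0,0,0,0,1,0],
    [0,0,0,0,0,1,0],
    [0,0,0,0,0,1,0],
    [0,0,0,0,0,1,0],
    [0,0,0,0,0,1,0]
  ]
}}

```text
time: 9.85
tool_pos: [659.8, -90.2, 94.4]
tcp_rot: [-179.8, 0.1, 88.0]
ft_force: [-13.6, -3.3, 8.2]
finger_gap: 11.0
grip_force: 34.0
```

>>> {"name": "apply_moves", "arguments": {
  "deltas": [
    [0,0,0,0,0,1,0],
    [0,0,0,0,0,1,0],
    [0,0,0,0,0,1,0],
    [0,0,0,0,0,1,0],
    [0,0,0,0,0,1,0],
    [0,0,0,0,0,0.12,0],
    [0,0,0,0,0,0,0],
    [0,0,0,0,0,0,0]
  ]
}}

```text
time: 10.85
tool_pos: [659.2, -90.1, 94.4]
tcp_rot: [-179.8, 0.2, 64.7]
ft_force: [-15.7, -3.1, 9.8]
finger_gap: 11.0
grip_force: 34.3
```

```bash
python3 - <<'E'
from h import *
s=sense(); print(s["tool_pos"],s["tcp_rot"],s["ft_force"],s["wrist_torque"],s["joint_pos"])
a=snapshot("scene")[:,:,::-1]
cv2.imwrite("pics/d1.png",cv2.resize(a[225:325,235:385],None,fx=5,fy=5,interpolation=cv2.INTER_CUBIC))
E
```

```text
[659.20342338 -90.08437292  94.37821644] [-1.79795600e+02  1.76822843e-01  6.46598130e+01] [-15.67083445  -3.068075     9.77751221] [-0.53982024  2.54836188 -0.00266747] [-12.12882565  23.87096963  81.98459388  -0.13023474  74.38387778
  13.24699689]
```

>>> {"name": "apply_moves", "arguments": {
  "deltas": [
    [0,0,0,0,0,0,0.35],
    [0,0,0,0,0,0,0.6],
    [0,0,0,0,0,0,0.6],
    [0,0,-0.3,0,0,0,0.6],
    [0,0,-1,0,0,0,0.8],
    [0,0,-1,0,0,0,0.8],
    [0,0,-1,0,0,0,0.8],
    [0,0,-0.5,0,0,0,0.8]
  ]
}}

```text
time: 11.9
tool_pos: [662.4, -89.1, 210.3]
tcp_rot: [179.8, -0.1, 64.7]
ft_force: [0.3, 0.6, 0.1]
finger_gap: 68.6
grip_force: 0.0
```

>>> {"name": "apply_moves", "arguments": {
  "deltas": [
    [-1,0,0,0,0,0,1],
    [-1,0,0,0,0,0,1],
    [-1,0,0,0,0,0,1],
    [-1,0,0,0,0,0,1],
    [-1,0,0,0,0,0,1],
    [-1,0,0,0,0,0,1],
    [-1,0,0,0,0,0,1],
    [0,0,0,0,0,0,1]
  ]
}}

```text
time: 12.9
tool_pos: [570.4, -280.6, 206.8]
tcp_rot: [-180.0, 0.0, 64.5]
ft_force: [0.3, 0.1, -0.8]
finger_gap: 86.0
grip_force: 0.0
```

```bash
python3 - <<'E'
from h import *
a=snapshot("top")[:,:,::-1];b=snapshot("scene")[:,:,::-1]
cv2.imwrite("pics/top1.png",a)
z=lambda i:cv2.resize(i,(400,400),interpolation=cv2.INTER_CUBIC)
cv2.imwrite("pics/d2.png",np.hstack([z(a[185:235,355:405]),z(b[240:320,245:325])]))
E
```

```text
(no output)
```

View pics/d2.png

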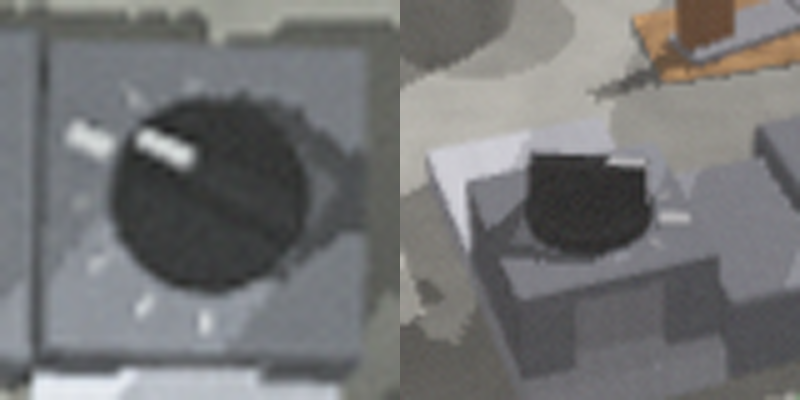

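The right crop and the left agree: pointer (138,135)-(195,160) and index mark (68,128)-(112,148) are parallel within 1°, so the dial is at 2.0. Next I remeasure the gauge and go to it.

>>> {"name": "apply_moves", "arguments": {
  "deltas": [
    [0.898,-0.885,0,0,0,0,1],
    [0.898,-0.885,0,0,0,0,1],
    [0.898,-0.885,0,0,0,0,1],
    [0.898,-0.885,0,0,0,0,1],
    [0.898,-0.885,0,0,0,0,1],
    [0.898,-0.885,0,0,0,0,1],
    [0.898,-0.885,0,0,0,0,1],
    [0.898,-0.885,0,0,0,0,1]
  ]
}}

```text
time: 14.0
tool_pos: [471.1, 9.0, 207.2]
tcp_rot: [180.0, -0.0, 64.8]
ft_force: [0.6, 0.0, -0.3]
finger_gap: 85.7
grip_force: 0.0
```

>>> {"name": "apply_moves", "arguments": {
  "deltas": [
    [0.898,-0.885,0,0,0,0,1],
    [0,0,0,0,0,-1,1],
    [0,0,0,0,0,-1,1],
    [0,0,0,0,0,-1,1],
    [0,0,0,0,0,-1,1],
    [0,0,0,0,0,-1,1],
    [0,0,0,0,0,-1,1],
    [0,0,0,0,0,-1,1]
  ]
}}

```text
time: 15.0
tool_pos: [459.0, 43.6, 207.2]
tcp_rot: [180.0, -0.0, 97.0]
ft_force: [-0.3, 0.1, -0.8]
finger_gap: 85.4
grip_force: 0.0
```

>>> {"name": "apply_moves", "arguments": {
  "deltas": [
    [0,0,0,0,0,-1,1],
    [0,0,0,0,0,-0.27,1],
    [0,0,0.8,0,0,0,1],
    [0,0,0.8,0,0,0,1],
    [0,0,0.8,0,0,0,1],
    [0,0,0.0,0,0,0,1]
  ]
}}

```text
time: 15.75
tool_pos: [457.4, 43.0, 133.2]
tcp_rot: [-179.8, -0.1, 102.6]
ft_force: [0.6, -0.4, 0.0]
finger_gap: 85.5
grip_force: 0.0
```

```bash
python3 - <<'E'
from h import *
np.set_printoptions(precision=1,suppress=True)
t=cv2.imread("pics/top1.png"); hsv=cv2.cvtColor(t,cv2.COLOR_BGR2HSV); V=hsv[:,:,2];S=hsv[:,:,1]
k=np.zeros(V.shape,np.uint8); k[284:315,275:335]=255*((S<50)&(V>130))[284:315,275:335]
c=max(cv2.findContours(k,cv2.RETR_EXTERNAL,cv2.CHAIN_APPROX_NONE)[0],key=cv2.contourArea)
b=onz("top",cv2.boxPoints(cv2.minAreaRect(c)),8);print(b,b.mean(0))
s=sense();print(s["tool_pos"],s["tcp_rot"])
a=snapshot("scene")[:,:,::-1]
cv2.imwrite("pics/g1.png",cv2.resize(a[180:280,260:380],None,fx=5,fy=5,interpolation=cv2.INTER_CUBIC))
E
```

```text
[[461.3 101.8   8. ]
 [476.9  30.1   8. ]
 [447.4  23.7   8. ]
 [431.9  95.2   8. ]] [454.4  62.7   8. ]
[457.4  43.  133.2] [-179.8   -0.1  102.6]
```

View pics/g1.png

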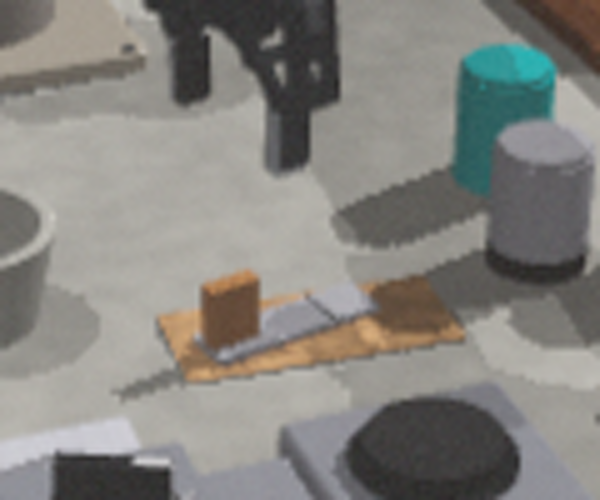

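>>> {"name": "apply_moves", "arguments": {
  "deltas": [
    [-0.08,0.05,0.9,0,0,0,1],
    [0,0,0.9,0,0,0,1],
    [0,0,0.8,0,0,0,0.8],
    [0,0,0.6,0,0,0,0.6],
    [0,0,0.25,0,0,0,0.5],
    [0,0,0,0,0,0,0.4],
    [0,0,0,0,0,0,0.25],
    [0,0,0,0,0,0,0.25]
  ],
  "grip_force": 40
}}

```text
time: 16.8
tool_pos: [461.9, 40.5, 32.7]
tcp_rot: [179.9, 0.0, 102.6]
ft_force: [-0.1, 0.4, 0.1]
finger_gap: 21.4
grip_force: 0.0
```

>>> {"name": "apply_moves", "arguments": {
  "deltas": [
    [0,0,0,0,0,0,0],
    [0,0,0,0,0,0,0],
    [0,0,0,0,0,0,0],
    [0,0,0,0,0,0,0]
  ]
}}

```text
time: 17.3
tool_pos: [461.7, 40.4, 32.5]
tcp_rot: [179.9, 0.0, 102.6]
ft_force: [-2.5, -0.0, 6.7]
finger_gap: 11.2
grip_force: 41.6
```

>>> {"name": "apply_moves", "arguments": {
  "deltas": [
    [0,0,-0.4,0,0,0,0],
    [0,0,-0.8,0,0,0,0],
    [0,0,-0.9,0,0,0,0],
    [0,0,-0.9,0,0,0,0],
    [-0.871,-0.027,0,0,0,0,0],
    [-0.871,-0.027,0,0,0,0,0],
    [-0.871,-0.027,0,0,0,0,0],
    [-0.871,-0.027,0,0,0,0,0]
  ]
}}

```text
time: 18.3
tool_pos: [480.9, -63.0, 122.3]
tcp_rot: [180.0, 0.0, 102.6]
ft_force: [0.1, -0.2, -1.3]
finger_gap: 11.3
grip_force: 40.7
```

>>> {"name": "apply_moves", "arguments": {
  "deltas": [
    [-0.871,-0.027,0,0,0,0,0],
    [0,0,0,0,0,0.5,0],
    [0,0,0,0,0,1,0],
    [0,0,0,0,0,1,0],
    [0,0,0,0,0,1,0],
    [0,0,0,0,0,1,0],
    [0,0,0,0,0,1,0],
    [0,0,0,0,0,1,0]
  ]
}}

```text
time: 19.3
tool_pos: [485.6, -87.9, 122.2]
tcp_rot: [180.0, -0.0, 72.7]
ft_force: [0.1, 0.6, -0.9]
finger_gap: 10.9
grip_force: 40.7
```

>>> {"name": "apply_moves", "arguments": {
  "deltas": [
    [0,0,0,0,0,1,0],
    [0,0,0,0,0,1,0],
    [0,0,0,0,0,1,0],
    [0,0,0,0,0,1,0],
    [0,0,0,0,0,1,0],
    [0,0,0,0,0,1,0],
    [0,0,0,0,0,1,0],
    [0,0,0,0,0,1,0]
  ]
}}

```text
time: 20.3
tool_pos: [485.6, -87.9, 122.2]
tcp_rot: [180.0, -0.0, 36.0]
ft_force: [-0.5, 0.0, -1.5]
finger_gap: 11.0
grip_force: 40.7
```

>>> {"name": "apply_moves", "arguments": {
  "deltas": [
    [0,0,0,0,0,1,0],
    [0,0,0,0,0,1,0],
    [0,0,0,0,0,1,0],
    [0,0,0,0,0,1,0],
    [0,0,0,0,0,1,0],
    [0,0,0,0,0,1,0],
    [0,0,0,0,0,1,0],
    [0,0,0,0,0,1,0]
  ]
}}

```text
time: 21.3
tool_pos: [485.6, -87.9, 122.2]
tcp_rot: [-180.0, -0.0, -0.7]
ft_force: [0.1, -0.6, -1.5]
finger_gap: 11.2
grip_force: 40.7
```

>>> {"name": "apply_moves", "arguments": {
  "deltas": [
    [0,0,0.5,0,0,0,0],
    [0,0,0.5,0,0,0,0],
    [0,0,0,0,0,0,0]
  ]
}}

```text
time: 21.68
tool_pos: [483.8, -87.4, 89.2]
tcp_rot: [-179.9, 0.2, -0.5]
ft_force: [-0.5, 0.4, -1.1]
finger_gap: 11.0
grip_force: 40.7
```

```bash
python3 - <<'E'
from h import *
s=sense();print(s["tool_pos"],s["tcp_rot"],s["ft_force"],s["finger_gap"])
a=snapshot("top")[:,:,::-1];b=snapshot("scene")[:,:,::-1]
cv2.imwrite("pics/top2.png",a);cv2.imwrite("pics/scene2.png",b)
z=lambda i:cv2.resize(i,(400,480),interpolation=cv2.INTER_CUBIC)
cv2.imwrite("pics/g2.png",np.hstack([z(a[200:296,335:415]),z(b[200:320,240:340])]))
E
```

```text
[483.84610912 -87.40120939  89.24109197] [-179.93112197    0.24621071   -0.46756869] [-0.53197592  0.43994719 -1.13838479] 11.02385843471925
```

View pics/g2.png

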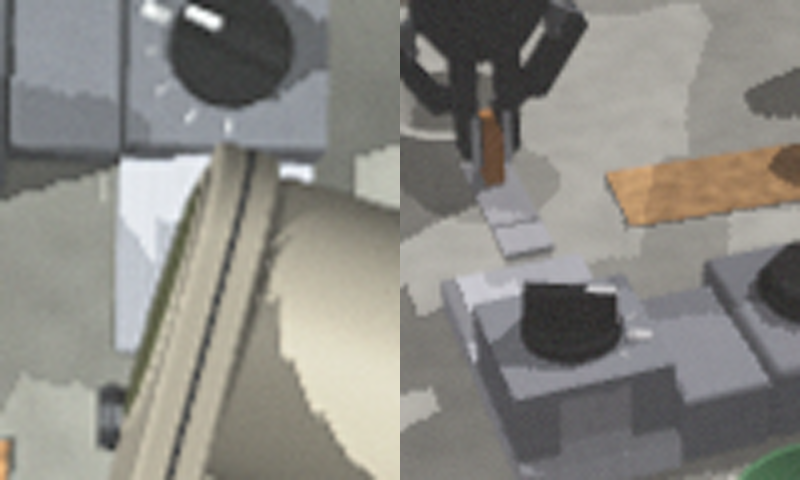

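```bash
python3 - <<'E'
from h import *
np.set_printoptions(precision=1,suppress=True)
print(onz("scene",[(240+108/4,200+255/4),(240+152/4,200+245/4)],62), "line",onz("scene",[(240+97/4,200+227/4),(240+138/4,200+218/4)],64.7))
# tab visible front corner, mouth/bed cross-check through scene: bed far/front corners
print("pred tip px",px("scene",[[575,-73,62],[575,-103,62]]))
# head front/top edge corners and rear top edge seen in scene crop
print("head top rear-right corner, rear-left",onz("scene",[(240+115/4,200+398/4),(240+277/4,200+364/4)],65),px("scene",[[706,-132,65],[706,-42,65]]))
t=cv2.imread("pics/top2.png");print("head top front corners top cam",onz("top",[(335+125/5-.5,200+150/5-.5),(335+327/5-.5,200+152/5-.5)],65))
E
```

```text
[[ 571.5 -100.6   62. ]
 [ 570.5  -73.2   62. ]] line [[544.6 -99.8  64.7]
 [543.7 -73.9  64.7]]
pred tip px [[278.6 262.2]
 [266.4 264.7]]
head top rear-right corner, rear-left [[ 703.7 -133.6   65. ]
 [ 706.5  -43.9   65. ]] [[269.8 300. ]
 [310.  290.7]]
head top front corners top cam [[ 612.9  -39.6   65. ]
 [ 614.3 -131.2   65. ]]
```

>>> {"name": "apply_moves", "arguments": {
  "deltas": [
    [0,-1,0,0,0,0,0],
    [0,0,0.5,0,0,0,0],
    [0,0,0.5,0,0,0,0],
    [0.5,0,0,0,0,0,0],
    [0.5,0,0,0,0,0,0],
    [0,0,0,0,0,0,0],
    [0,0,0,0,0,0,0]
  ]
}}

```text
time: 22.65
tool_pos: [515.1, -58.5, 60.9]
tcp_rot: [-180.0, 0.1, -0.5]
ft_force: [0.0, -0.4, -1.7]
finger_gap: 11.3
grip_force: 40.7
```

>>> {"name": "apply_moves", "arguments": {
  "deltas": [
    [0.05,0,0,0,0,0,0],
    [0.05,0,0,0,0,0,0],
    [0.05,0,0,0,0,0,0],
    [0,0,0,0,0,0,0]
  ]
}}

```text
time: 23.15
tool_pos: [520.6, -58.2, 61.8]
tcp_rot: [180.0, -0.0, -0.5]
ft_force: [0.6, 0.3, -1.6]
finger_gap: 11.5
grip_force: 40.7
```

>>> {"name": "apply_moves", "arguments": {
  "deltas": [
    [0.05,0,0,0,0,0,0],
    [0.05,0,0,0,0,0,0],
    [0,0,0,0,0,0,0]
  ]
}}

```text
time: 23.52
tool_pos: [523.6, -58.3, 61.7]
tcp_rot: [180.0, -0.0, -0.5]
ft_force: [-0.8, 0.7, -1.9]
finger_gap: 11.3
grip_force: 40.7
```

>>> {"name": "apply_moves", "arguments": {
  "deltas": [
    [0.05,0,0,0,0,0,0],
    [0,0,0,0,0,0,0]
  ]
}}

```text
time: 23.78
tool_pos: [525.0, -58.3, 61.7]
tcp_rot: [-180.0, 0.0, -0.5]
ft_force: [-0.1, 0.3, -1.8]
finger_gap: 11.3
grip_force: 40.8
```

>>> {"name": "apply_moves", "arguments": {
  "deltas": [
    [0.05,0,0,0,0,0,0],
    [0,0,0,0,0,0,0]
  ]
}}

```text
time: 24.02
tool_pos: [525.1, -58.2, 61.1]
tcp_rot: [-180.0, 0.2, -0.5]
ft_force: [-5.5, -0.6, 1.1]
finger_gap: 11.4
grip_force: 41.0
```

>>> {"name": "apply_moves", "arguments": {
  "deltas": [
    [0.05,0,0,0,0,0,0],
    [0,0,0,0,0,0,0]
  ]
}}

```text
time: 24.28
tool_pos: [525.3, -58.2, 60.5]
tcp_rot: [-180.0, 0.4, -0.5]
ft_force: [-10.6, 0.4, 3.9]
finger_gap: 11.6
grip_force: 41.3
```

>>> {"name": "apply_moves", "arguments": {
  "deltas": [
    [-0.667,0,0,0,0,0,0],
    [0,0.99,0,0,0,0,0],
    [0,0,0.3,0,0,0,0],
    [0,0,0,0,0,0,0],
    [0,0,0,0,0,0,0]
  ]
}}

```text
time: 24.9
tool_pos: [507.6, -87.3, 52.5]
tcp_rot: [-180.0, 0.0, -0.5]
ft_force: [0.1, 0.4, -1.4]
finger_gap: 11.0
grip_force: 40.6
```

>>> {"name": "apply_moves", "arguments": {
  "deltas": [
    [0,0,0.03,0,0,0,0],
    [0,0,0,0,0,0,0]
  ]
}}

```text
time: 25.15
tool_pos: [507.8, -87.5, 51.8]
tcp_rot: [-180.0, -0.0, -0.5]
ft_force: [-0.5, 0.4, -1.5]
finger_gap: 11.1
grip_force: 40.6
```

>>> {"name": "apply_moves", "arguments": {
  "deltas": [
    [0,0,0.03,0,0,0,0],
    [0,0,0,0,0,0,0]
  ]
}}

```text
time: 25.4
tool_pos: [507.7, -87.8, 50.9]
tcp_rot: [180.0, 0.0, -0.5]
ft_force: [0.1, -0.7, -1.2]
finger_gap: 11.5
grip_force: 40.6
```

>>> {"name": "apply_moves", "arguments": {
  "deltas": [
    [0,0,0.03,0,0,0,0],
    [0,0,0,0,0,0,0]
  ]
}}

```text
time: 25.65
tool_pos: [507.6, -87.8, 49.9]
tcp_rot: [-180.0, 0.0, -0.5]
ft_force: [0.1, -0.3, -0.8]
finger_gap: 11.2
grip_force: 40.6
```

>>> {"name": "apply_moves", "arguments": {
  "deltas": [
    [0.2,0,0,0,0,0,0],
    [0.2,0,0,0,0,0,0],
    [0.2,0,0,0,0,0,0],
    [0.2,0,0,0,0,0,0],
    [0,0,0,0,0,0,0]
  ]
}}

```text
time: 26.28
tool_pos: [532.2, -88.1, 50.1]
tcp_rot: [180.0, -0.0, -0.5]
ft_force: [-0.1, -0.2, -1.3]
finger_gap: 11.0
grip_force: 40.6
```

>>> {"name": "apply_moves", "arguments": {
  "deltas": [
    [0.2,0,0,0,0,0,0],
    [0.2,0,0,0,0,0,0],
    [0.2,0,0,0,0,0,0],
    [0.177,0,0,0,0,0,0],
    [0,0,0,0,0,0,0],
    [0,0,0,0,0,0,0]
  ]
}}

```text
time: 27.02
tool_pos: [554.8, -88.2, 49.8]
tcp_rot: [-180.0, 0.0, -0.5]
ft_force: [-0.6, -0.2, -1.1]
finger_gap: 11.4
grip_force: 40.6
```

>>> {"name": "apply_moves", "arguments": {
  "deltas": [
    [0,0,0.03,0,0,0,0],
    [0,0,0,0,0,0,0],
    [0,0,0,0,0,0,0],
    [0,0,0,0,0,0,0],
    [0,0,0,0,0,0,0],
    [0,0,0,0,0,0,0],
    [0,0,0,0,0,0,0],
    [0,0,0,0,0,0,0]
  ]
}}

```text
time: 28.02
tool_pos: [554.9, -88.3, 49.5]
tcp_rot: [180.0, 0.0, -0.5]
ft_force: [-3.2, 1.0, 6.6]
finger_gap: 11.5
grip_force: 41.6
```

>>> {"name": "apply_moves", "arguments": {
  "deltas": [
    [0,0,0,0,0,0,0],
    [0,0,0,0,0,0,0],
    [0,0,0,0,0,0,0],
    [0,0,0,0,0,0,0]
  ]
}}

```text
time: 28.52
tool_pos: [554.9, -88.3, 49.5]
tcp_rot: [180.0, 0.0, -0.5]
ft_force: [-3.4, 1.0, 5.0]
finger_gap: 11.1
grip_force: 41.6
```

```bash
python3 - <<'E'
from h import *
a=snapshot("top")[:,:,::-1];b=snapshot("scene")[:,:,::-1]
z=lambda i:cv2.resize(i,(400,480),interpolation=cv2.INTER_CUBIC)
cv2.imwrite("pics/g3.png",np.hstack([z(a[190:286,335:415]),z(b[200:320,240:340])]))
E
```

```text
(no output)
```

View pics/g3.png

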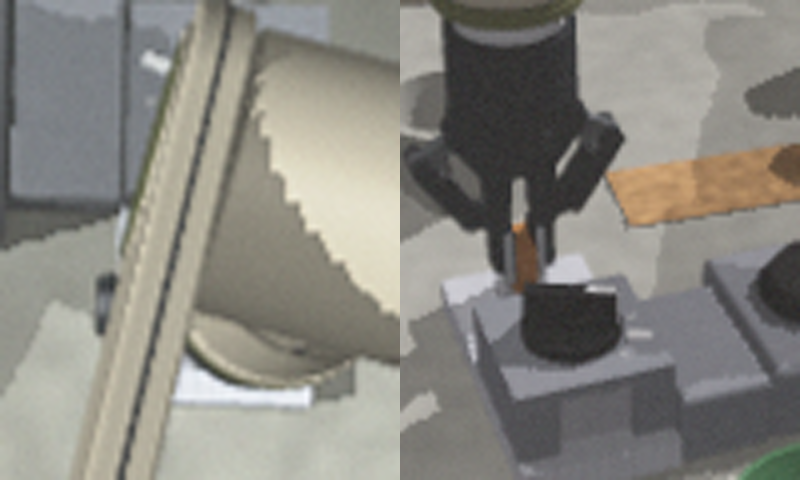

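The gauge is upright on the bed in front of the head, and the tab at crop (525,255) is where expected. The upward bed force shows the blade lies flat, so I draw it out and bring it back.

>>> {"name": "apply_moves", "arguments": {
  "deltas": [
    [0,0,-0.05,0,0,0,0],
    [-0.5,0,0,0,0,0,0],
    [-0.6,0,0,0,0,0,0],
    [-0.8,0,0,0,0,0,0],
    [-0.9,0,0,0,0,0,0],
    [0,0,-0.8,0,0,0,0],
    [0,0,-0.9,0,0,0,0],
    [0,0,-0.8,0,0,0,0]
  ]
}}

```text
time: 29.62
tool_pos: [471.0, -87.5, 126.4]
tcp_rot: [180.0, -0.0, -0.5]
ft_force: [0.4, 0.6, -1.7]
finger_gap: 10.8
grip_force: 40.6
```

>>> {"name": "apply_moves", "arguments": {
  "deltas": [
    [0,0,0,0,0,-1,0],
    [0,0,0,0,0,-1,0],
    [0,0,0,0,0,-1,0],
    [0,0,0,0,0,-1,0],
    [0,0,0,0,0,-1,0],
    [0,0,0,0,0,-1,0],
    [0,0,0,0,0,-1,0],
    [0,0,0,0,0,-1,0]
  ]
}}

```text
time: 30.62
tool_pos: [470.9, -87.5, 125.3]
tcp_rot: [-180.0, 0.0, 36.3]
ft_force: [0.1, 0.6, -1.3]
finger_gap: 11.0
grip_force: 40.6
```

>>> {"name": "apply_moves", "arguments": {
  "deltas": [
    [0,0,0,0,0,-1,0],
    [0,0,0,0,0,-1,0],
    [0,0,0,0,0,-1,0],
    [0,0,0,0,0,-1,0],
    [0,0,0,0,0,-1,0],
    [0,0,0,0,0,-1,0],
    [0,0,0,0,0,-1,0],
    [0,0,0,0,0,-1,0]
  ]
}}

```text
time: 31.62
tool_pos: [470.9, -87.5, 125.3]
tcp_rot: [180.0, -0.0, 73.0]
ft_force: [-0.3, 0.7, -0.6]
finger_gap: 11.4
grip_force: 40.6
```

>>> {"name": "apply_moves", "arguments": {
  "deltas": [
    [0,0,0,0,0,-1,0],
    [0,0,0,0,0,-1,0],
    [0,0,0,0,0,-1,0],
    [0,0,0,0,0,-1,0],
    [0,0,0,0,0,-1,0],
    [0,0,0,0,0,-1,0],
    [0,0,0,0,0,-0.5,0],
    [0,0,0,0,0,0,0]
  ]
}}

```text
time: 32.62
tool_pos: [470.9, -87.5, 125.4]
tcp_rot: [-180.0, 0.0, 102.6]
ft_force: [-0.9, -0.1, -0.4]
finger_gap: 11.0
grip_force: 40.6
```

>>> {"name": "apply_moves", "arguments": {
  "deltas": [
    [0.983,0.111,0,0,0,0,0],
    [0.983,0.111,0,0,0,0,0],
    [0.983,0.111,0,0,0,0,0],
    [0.983,0.111,0,0,0,0,0],
    [0.983,0.111,0,0,0,0,0],
    [0,0,0,0,0,0,0]
  ]
}}

```text
time: 33.38
tool_pos: [454.7, 61.6, 125.5]
tcp_rot: [180.0, -0.0, 102.7]
ft_force: [0.4, -0.9, -0.7]
finger_gap: 11.3
grip_force: 40.7
```

>>> {"name": "apply_moves", "arguments": {
  "deltas": [
    [0,0,0.9,0,0,0,0],
    [0,0,0.9,0,0,0,0],
    [0,0,0.7,0,0,0,0],
    [0,0,0.4,0,0,0,0],
    [0,0,0.1,0,0,0,0],
    [0,0,0,0,0,0,0],
    [0,0,0,0,0,0,0]
  ]
}}

```text
time: 34.25
tool_pos: [455.9, 60.0, 36.5]
tcp_rot: [179.9, 0.0, 102.6]
ft_force: [0.5, 0.1, -1.4]
finger_gap: 11.2
grip_force: 40.7
```

>>> {"name": "apply_moves", "arguments": {
  "deltas": [
    [0,0,0.08,0,0,0,0],
    [0,0,0,0,0,0,0]
  ]
}}

```text
time: 34.5
tool_pos: [455.1, 60.1, 33.3]
tcp_rot: [180.0, 0.0, 102.6]
ft_force: [-0.5, 0.5, -1.5]
finger_gap: 11.5
grip_force: 40.7
```

>>> {"name": "apply_moves", "arguments": {
  "deltas": [
    [0,0,0.04,0,0,0,0],
    [0,0,0,0,0,0,0]
  ]
}}

```text
time: 34.75
tool_pos: [455.2, 60.1, 32.4]
tcp_rot: [180.0, 0.0, 102.6]
ft_force: [-2.2, -0.2, 5.5]
finger_gap: 11.6
grip_force: 41.5
```

>>> {"name": "apply_moves", "arguments": {
  "deltas": [
    [0,0,0.03,0,0,0,0],
    [0,0,0,0,0,0,0]
  ]
}}

```text
time: 35.0
tool_pos: [455.3, 60.1, 32.4]
tcp_rot: [-180.0, 0.0, 102.6]
ft_force: [-8.1, 0.0, 17.1]
finger_gap: 11.3
grip_force: 43.2
```

>>> {"name": "apply_moves", "arguments": {
  "deltas": [
    [0,0,-0.06,0,0,0,0],
    [0,0,0,0,0,0,0.2],
    [0,0,0,0,0,0,0.35],
    [0,0,0,0,0,0,0.5],
    [0,0,0,0,0,0,0.5],
    [0,0,-0.5,0,0,0,0.5],
    [0,0,-0.8,0,0,0,0.7],
    [0,0,-1,0,0,0,1]
  ]
}}

```text
time: 36.0
tool_pos: [454.8, 60.0, 103.2]
tcp_rot: [-180.0, -0.0, 102.6]
ft_force: [0.6, -0.2, -0.4]
finger_gap: 75.9
grip_force: 0.0
```

>>> {"name": "apply_moves", "arguments": {
  "deltas": [
    [0,0,-1,0,0,0,1],
    [0,0,-1,0,0,0,1],
    [0,0,-1,0,0,0,1],
    [0.875,0.061,0,0,0,0,1],
    [0.875,0.061,0,0,0,0,1],
    [0.875,0.061,0,0,0,0,1],
    [0.875,0.061,0,0,0,0,1],
    [0.875,0.061,0,0,0,0,1]
  ]
}}

```text
time: 37.0
tool_pos: [435.3, 191.0, 193.2]
tcp_rot: [179.9, -0.0, 102.6]
ft_force: [1.5, 0.1, 0.2]
finger_gap: 85.5
grip_force: 0.0
```

>>> {"name": "apply_moves", "arguments": {
  "deltas": [
    [0.875,0.061,0,0,0,0,1],
    [0.875,0.061,0,0,0,0,1],
    [0,0,0,0,0,-1,1],
    [0,0,0,0,0,-1,1],
    [0,0,0,0,0,-1,1],
    [0,0,0,0,0,-0.8,1],
    [0,0,0,0,0,0,1]
  ]
}}

```text
time: 37.88
tool_pos: [427.6, 242.2, 192.9]
tcp_rot: [179.9, 0.0, 120.0]
ft_force: [0.3, 0.2, 0.5]
finger_gap: 85.0
grip_force: 0.0
```

```bash
python3 - <<'E'
from h import *
np.set_printoptions(precision=1,suppress=True)
s=sense();print(s["tool_pos"],s["tcp_rot"])
a=snapshot("top")[:,:,::-1];b=snapshot("scene")[:,:,::-1]
cv2.imwrite("pics/top3.png",a);cv2.imwrite("pics/scene3.png",b)
z=lambda i:cv2.resize(i,(400,480),interpolation=cv2.INTER_CUBIC)
cv2.imwrite("pics/p1.png",np.hstack([z(a[230:350,240:340]),z(b[170:290,350-20:450-20])]))
E
```

```text
[427.6 242.2 192.9] [179.9   0.  120. ]
```

View pics/scene3.png

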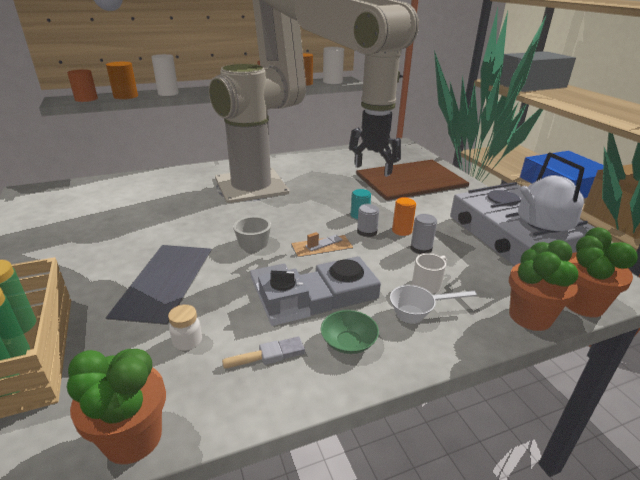

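The gauge lies flat on the mat at (322,244). The pots are unmoved, middle at (368,220) and tall at (424,232), and the gripper is above pot_middle.

>>> {"name": "apply_moves", "arguments": {
  "deltas": [
    [0,0,0.9,0,0,0,1],
    [0,0,0.9,0,0,0,1],
    [0,0,0.9,0,0,0,1],
    [0,0,0.9,0,0,0,1],
    [0,0,0.7,0,0,0,1],
    [0,0,0.3,0,0,0,1],
    [0,0,0,0,0,0,0.7],
    [0,0,0,0,0,0,0.6]
  ],
  "grip_force": 60
}}

```text
time: 38.98
tool_pos: [428.5, 242.6, 55.4]
tcp_rot: [179.9, 0.0, 120.0]
ft_force: [1.8, 0.1, -2.6]
finger_gap: 58.1
grip_force: 64.5
```

>>> {"name": "apply_moves", "arguments": {
  "deltas": [
    [0,0,0,0,0,0,0.4],
    [0,0,0,0,0,0,0.4],
    [0,0,0,0,0,0,0.4],
    [0,0,0,0,0,0,0.4]
  ]
}}

```text
time: 39.48
tool_pos: [428.4, 242.6, 55.1]
tcp_rot: [179.9, 0.0, 120.0]
ft_force: [0.5, -0.7, 6.7]
finger_gap: 58.3
grip_force: 65.2
```

>>> {"name": "apply_moves", "arguments": {
  "deltas": [
    [0,0,-0.4,0,0,0,0.4],
    [0,0,-0.9,0,0,0,0.4],
    [0,0,-1,0,0,0,0.4],
    [0,0,-1,0,0,0,0.4],
    [-0.863,0.358,0,0,0,0,0.4],
    [-0.863,0.358,0,0,0,0,0.4],
    [-0.863,0.358,0,0,0,0,0.4],
    [-0.863,0.358,0,0,0,0,0.4]
  ]
}}

```text
time: 40.48
tool_pos: [516.8, 173.3, 153.1]
tcp_rot: [-180.0, -0.0, 120.0]
ft_force: [-0.1, 0.7, -2.4]
finger_gap: 58.3
grip_force: 65.1
```

>>> {"name": "apply_moves", "arguments": {
  "deltas": [
    [-0.863,0.358,0,0,0,0,0.4],
    [-0.863,0.358,0,0,0,0,0.4],
    [-0.863,0.358,0,0,0,0,0.4],
    [-0.863,0.358,0,0,0,0,0.4],
    [-0.863,0.358,0,0,0,0,0.4],
    [-0.863,0.358,0,0,0,0,0.4],
    [0,0,0,0,0,0,0.4],
    [0,0,0,0,0,0,0.4]
  ]
}}

```text
time: 41.48
tool_pos: [649.3, 71.9, 152.6]
tcp_rot: [-179.9, -0.0, 120.0]
ft_force: [0.3, 0.3, -3.6]
finger_gap: 58.1
grip_force: 65.4
```

```bash
python3 - <<'E'
from h import *
np.set_printoptions(precision=1,suppress=True)
s=sense();print(s["tool_pos"],s["tcp_rot"],s["finger_gap"],s["ft_force"])
a=snapshot("top")[:,:,::-1];b=snapshot("scene")[:,:,::-1]
z=lambda i:cv2.resize(i,(400,480),interpolation=cv2.INTER_CUBIC)
cv2.imwrite("pics/p2.png",np.hstack([z(a[165:261,270:350]),z(b[190:310,300:400])]))
E
```

```text
[649.3  71.9 152.6] [-179.9   -0.   120. ] 58.07832526669266 [ 0.3  0.3 -3.6]
```

View pics/p2.png

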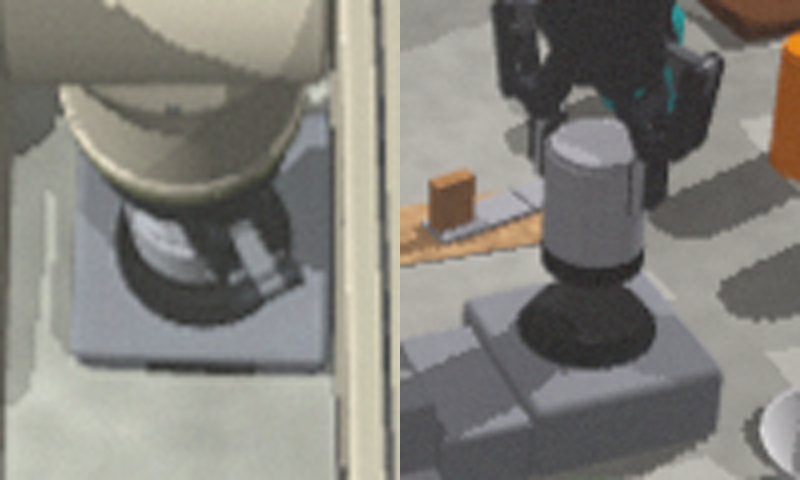

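```bash
python3 - <<'E'
from h import *
np.set_printoptions(precision=1,suppress=True)
print("pot foot/top axis",px("scene",[[649,71.5,97.5],[649,71.5,175.5],[649,81.5,97.5],[659,71.5,97.5]]),"pad",px("scene",[[650,72.5,63],[650,72.5,50]]))
print("seen pot cols",300+(543+643-800)/8, "top",300+(545+636-800)/8,190+142/4,"pad",300+(518+656-800)/8,190+322/4)
E
```

```text
pot foot/top axis [[347.5 254.5]
 [349.2 225.2]
 [351.4 253.7]
 [349.3 256.8]] pad [[347.4 266.8]
 [347.1 271.3]]
seen pot cols 348.25 top 347.625 225.5 pad 346.75 270.5
```

>>> {"name": "apply_moves", "arguments": {
  "deltas": [
    [0.03,0,0.6,0,0,0,0.4],
    [0,0,0.4,0,0,0,0.4],
    [0,0,0.2,0,0,0,0.4],
    [0,0,0.15,0,0,0,0.4],
    [0,0,0.1,0,0,0,0.4],
    [0,0,0.1,0,0,0,0.4],
    [0,0,0,0,0,0,0.4],
    [0,0,0,0,0,0,0.4]
  ]
}}

```text
time: 42.58
tool_pos: [650.2, 72.5, 108.1]
tcp_rot: [179.9, 0.0, 120.0]
ft_force: [-5.9, 0.4, 8.6]
finger_gap: 57.9
grip_force: 66.5
```

>>> {"name": "apply_moves", "arguments": {
  "deltas": [
    [0,0,0.05,0,0,0,0.4],
    [0,0,0,0,0,0,0.4],
    [0,0,0,0,0,0,0.4]
  ]
}}

```text
time: 42.95
tool_pos: [650.3, 72.5, 107.9]
tcp_rot: [179.9, 0.1, 120.0]
ft_force: [-9.7, -1.1, 16.4]
finger_gap: 58.3
grip_force: 67.5
```

>>> {"name": "apply_moves", "arguments": {
  "deltas": [
    [0,0,0.03,0,0,0,0.4],
    [0,0,0,0,0,0,0.4],
    [0,0,0,0,0,0,0.4],
    [0,0,-0.5,0,0,0,0.4],
    [0,0,-0.9,0,0,0,0.4],
    [0,0,-0.9,0,0,0,0.4],
    [0,0,-0.9,0,0,0,0.4],
    [0,0,-0.4,0,0,0,0.4]
  ]
}}

```text
time: 43.95
tool_pos: [650.6, 72.4, 214.1]
tcp_rot: [179.8, 0.1, 120.0]
ft_force: [0.3, 0.2, -2.3]
finger_gap: 58.2
grip_force: 65.5
```

>>> {"name": "apply_moves", "arguments": {
  "deltas": [
    [-0.874,-0.906,0,0,0,0,0.4],
    [-0.874,-0.906,0,0,0,0,0.4],
    [-0.874,-0.906,0,0,0,0,0.4],
    [-0.874,-0.906,0,0,0,0,0.4],
    [-0.874,-0.906,0,0,0,0,0.4],
    [-0.874,-0.906,0,0,0,0,0.4],
    [-0.874,-0.906,0,0,0,0,0.4],
    [-0.874,-0.906,0,0,0,0,0.4]
  ]
}}

```text
time: 44.95
tool_pos: [565.5, -219.0, 211.0]
tcp_rot: [-180.0, -0.0, 120.0]
ft_force: [0.3, 0.4, -3.2]
finger_gap: 58.5
grip_force: 65.6
```

>>> {"name": "apply_moves", "arguments": {
  "deltas": [
    [-0.874,-0.906,0,0,0,0,0.4],
    [-0.874,-0.906,0,0,0,0,0.4],
    [-0.874,-0.906,0,0,0,0,0.4],
    [-0.874,-0.906,0,0,0,0,0.4],
    [0,0,0.9,0,0,0,0.4],
    [0,0,0.9,0,0,0,0.4],
    [0,0,0.9,0,0,0,0.4],
    [0,0,0,0,0,0,0.4]
  ]
}}

```text
time: 45.95
tool_pos: [522.5, -361.6, 127.0]
tcp_rot: [-179.9, -0.4, 120.0]
ft_force: [-0.3, -0.2, -2.8]
finger_gap: 57.8
grip_force: 65.6
```

>>> {"name": "apply_moves", "arguments": {
  "deltas": [
    [0,0,0.9,0,0,0,0.4],
    [0,0,0.8,0,0,0,0.4],
    [0,0,0.3,0,0,0,0.4],
    [0,0,0.1,0,0,0,0.4],
    [0,0,0,0,0,0,0.4],
    [0,0,0,0,0,0,0.4]
  ]
}}

```text
time: 46.7
tool_pos: [525.2, -363.7, 69.3]
tcp_rot: [180.0, 0.1, 120.0]
ft_force: [-0.2, -0.0, -2.2]
finger_gap: 58.2
grip_force: 65.6
```

>>> {"name": "apply_moves", "arguments": {
  "deltas": [
    [0,0,0.05,0,0,0,0.4],
    [0,0,0,0,0,0,0.4]
  ]
}}

```text
time: 46.95
tool_pos: [524.6, -363.1, 66.6]
tcp_rot: [180.0, 0.0, 120.0]
ft_force: [0.3, 0.6, -2.7]
finger_gap: 58.3
grip_force: 65.6
```

>>> {"name": "apply_moves", "arguments": {
  "deltas": [
    [0,0,0.03,0,0,0,0.4],
    [0,0,0,0,0,0,0.4]
  ]
}}

```text
time: 47.2
tool_pos: [524.5, -363.0, 65.4]
tcp_rot: [-180.0, -0.0, 120.0]
ft_force: [-0.5, -0.6, -3.0]
finger_gap: 58.0
grip_force: 65.6
```

>>> {"name": "apply_moves", "arguments": {
  "deltas": [
    [0,0,0.12,0,0,0,0.4],
    [0,0,0,0,0,0,0.4],
    [0,0,0,0,0,0,0.4]
  ]
}}

```text
time: 47.58
tool_pos: [524.5, -363.0, 61.9]
tcp_rot: [-180.0, -0.0, 120.0]
ft_force: [-0.2, 0.3, -3.8]
finger_gap: 58.5
grip_force: 65.6
```

>>> {"name": "apply_moves", "arguments": {
  "deltas": [
    [0,0,0.04,0,0,0,0.4],
    [0,0,0,0,0,0,0.4]
  ]
}}

```text
time: 47.82
tool_pos: [524.5, -363.1, 60.7]
tcp_rot: [-180.0, -0.0, 120.0]
ft_force: [-0.1, -1.0, -3.0]
finger_gap: 58.0
grip_force: 65.6
```

>>> {"name": "apply_moves", "arguments": {
  "deltas": [
    [0,0,0.02,0,0,0,0.4],
    [0,0,0,0,0,0,0.4]
  ]
}}

```text
time: 48.08
tool_pos: [524.6, -363.1, 60.3]
tcp_rot: [180.0, 0.0, 120.0]
ft_force: [0.3, -0.3, -2.5]
finger_gap: 58.4
grip_force: 65.8
```

>>> {"name": "apply_moves", "arguments": {
  "deltas": [
    [0,0,0.02,0,0,0,0.7],
    [0,0,0,0,0,0,0.85],
    [0,0,0,0,0,0,1],
    [0,0,0,0,0,0,1],
    [0,0,-0.5,0,0,0,1],
    [0,0,-0.9,0,0,0,1],
    [0,0,-0.9,0,0,0,1],
    [0,0,-0.9,0,0,0,1]
  ]
}}

```text
time: 49.08
tool_pos: [524.8, -363.3, 157.9]
tcp_rot: [180.0, 0.1, 120.0]
ft_force: [0.4, -0.5, -0.2]
finger_gap: 85.1
grip_force: 0.0
```

>>> {"name": "apply_moves", "arguments": {
  "deltas": [
    [0,0,-0.9,0,0,0,1],
    [0,0,-0.9,0,0,0,1],
    [0.99,0.642,0,0,0,0,1],
    [0.99,0.642,0,0,0,0,1],
    [0.99,0.642,0,0,0,0,1],
    [0.99,0.642,0,0,0,0,1],
    [0.99,0.642,0,0,0,0,1],
    [0.99,0.642,0,0,0,0,1]
  ]
}}

```text
time: 50.08
tool_pos: [535.7, -149.9, 211.0]
tcp_rot: [179.9, 0.1, 120.0]
ft_force: [-0.3, -0.5, -0.5]
finger_gap: 85.2
grip_force: 0.0
```

>>> {"name": "apply_moves", "arguments": {
  "deltas": [
    [0.99,0.642,0,0,0,0,1],
    [0.99,0.642,0,0,0,0,1],
    [0.99,0.642,0,0,0,0,1],
    [0.99,0.642,0,0,0,0,1],
    [0.99,0.642,0,0,0,0,1],
    [0.99,0.642,0,0,0,0,1],
    [0.99,0.642,0,0,0,0,1],
    [0.99,0.642,0,0,0,0,1]
  ]
}}

```text
time: 51.08
tool_pos: [550.2, 133.0, 211.1]
tcp_rot: [179.9, 0.0, 120.0]
ft_force: [1.3, 0.7, -0.9]
finger_gap: 85.0
grip_force: 0.0
```

>>> {"name": "apply_moves", "arguments": {
  "deltas": [
    [0.99,0.642,0,0,0,0,1],
    [0.99,0.642,0,0,0,0,1],
    [0.99,0.642,0,0,0,0,1],
    [0.99,0.642,0,0,0,0,1],
    [0.99,0.642,0,0,0,0,1],
    [0.99,0.642,0,0,0,0,1],
    [0,0,0,0,0,0,1],
    [0,0,0,0,0,0,1]
  ]
}}

```text
time: 52.08
tool_pos: [561.0, 343.7, 210.3]
tcp_rot: [180.0, 0.0, 120.0]
ft_force: [0.8, -0.3, 0.4]
finger_gap: 85.6
grip_force: 0.0
```

```bash
python3 - <<'E'
from h import *
np.set_printoptions(precision=1,suppress=True)
s=sense();print(s["tool_pos"],s["tcp_rot"])
b=snapshot("scene")[:,:,::-1]; cv2.imwrite("pics/scene4.png",b)
a=snapshot("top")[:,:,::-1]; cv2.imwrite("pics/top4.png",a)
E
```

```text
[561.  343.7 210.3] [180.   0. 120.]
```

View pics/scene4.png

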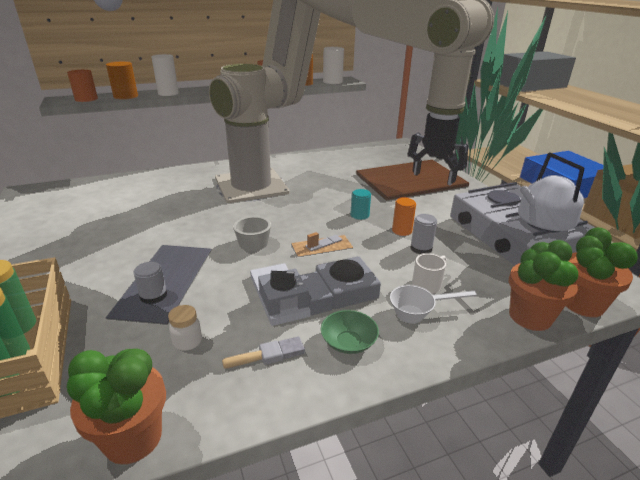

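pot_middle stands on the slab at (150,280). pot_tall is unmoved at (424,232), and the gripper is above it.

>>> {"name": "apply_moves", "arguments": {
  "deltas": [
    [0,0,0.9,0,0,0,1],
    [0,0,0.9,0,0,0,1],
    [0,0,0.9,0,0,0,1],
    [0,0,0.9,0,0,0,1],
    [0,0,0.7,0,0,0,1],
    [0,0,0.28,0,0,0,1],
    [0,0,0,0,0,0,0.7],
    [0,0,0,0,0,0,0.6]
  ]
}}

```text
time: 53.18
tool_pos: [561.7, 344.3, 73.8]
tcp_rot: [179.9, 0.0, 120.0]
ft_force: [0.4, 0.2, -2.9]
finger_gap: 58.5
grip_force: 64.4
```

>>> {"name": "apply_moves", "arguments": {
  "deltas": [
    [0,0,0,0,0,0,0.4],
    [0,0,0,0,0,0,0.4],
    [0,0,0,0,0,0,0.4],
    [0,0,0,0,0,0,0.4]
  ]
}}

```text
time: 53.68
tool_pos: [561.7, 344.3, 73.6]
tcp_rot: [179.9, 0.0, 120.0]
ft_force: [-1.0, -0.8, 5.6]
finger_gap: 58.0
grip_force: 64.8
```

>>> {"name": "apply_moves", "arguments": {
  "deltas": [
    [0,0,-0.4,0,0,0,0.4],
    [0,0,-0.9,0,0,0,0.4],
    [0,0,-1,0,0,0,0.4],
    [0,0,-1,0,0,0,0.4],
    [-0.933,-0.199,0,0,0,0,0.4],
    [-0.933,-0.199,0,0,0,0,0.4],
    [-0.933,-0.199,0,0,0,0,0.4],
    [-0.933,-0.199,0,0,0,0,0.4]
  ]
}}

```text
time: 54.68
tool_pos: [596.1, 234.1, 171.3]
tcp_rot: [-180.0, -0.0, 120.0]
ft_force: [0.1, 0.5, -2.3]
finger_gap: 58.0
grip_force: 64.9
```

>>> {"name": "apply_moves", "arguments": {
  "deltas": [
    [-0.933,-0.199,0,0,0,0,0.4],
    [-0.933,-0.199,0,0,0,0,0.4],
    [-0.933,-0.199,0,0,0,0,0.4],
    [-0.933,-0.199,0,0,0,0,0.4],
    [-0.933,-0.199,0,0,0,0,0.4],
    [-0.933,-0.199,0,0,0,0,0.4],
    [0,0,0,0,0,0,0.4],
    [0,0,0,0,0,0,0.4]
  ]
}}

```text
time: 55.68
tool_pos: [648.9, 72.0, 171.1]
tcp_rot: [-180.0, -0.0, 120.0]
ft_force: [-1.4, 0.1, -1.8]
finger_gap: 58.3
grip_force: 64.9
```

```bash
python3 - <<'E'
from h import *
s=sense();print(s["tool_pos"],s["finger_gap"],s["ft_force"])
b=snapshot("scene")[:,:,::-1]
cv2.imwrite("pics/p3.png",cv2.resize(b[190:310,300:400],(500,600),interpolation=cv2.INTER_CUBIC))
E
```

```text
[648.9205636   72.00152482 171.09859481] 58.292448427832426 [-1.37189445  0.12965276 -1.79402309]
```

View pics/p3.png

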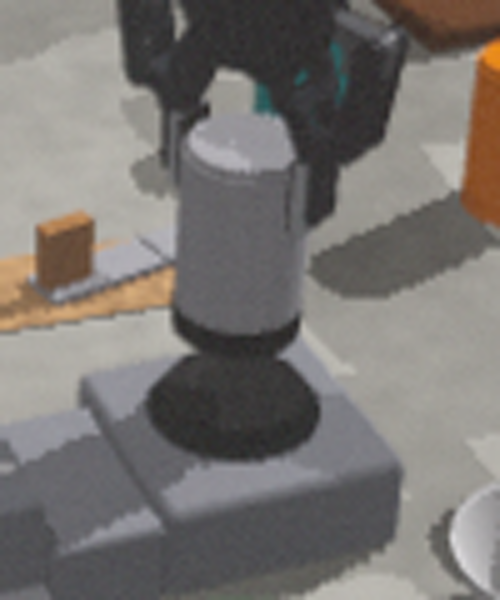

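The foot is centred at crop (236,340) over the pad at (233,405), so I press.

>>> {"name": "apply_moves", "arguments": {
  "deltas": [
    [0.03,0,0.6,0,0,0,0.4],
    [0,0,0.4,0,0,0,0.4],
    [0,0,0.2,0,0,0,0.4],
    [0,0,0.15,0,0,0,0.4],
    [0,0,0.1,0,0,0,0.4],
    [0,0,0.1,0,0,0,0.4],
    [0,0,0,0,0,0,0.4],
    [0,0,0,0,0,0,0.4]
  ]
}}

```text
time: 56.72
tool_pos: [649.4, 72.4, 126.4]
tcp_rot: [179.9, 0.0, 120.0]
ft_force: [-5.8, -0.4, 8.9]
finger_gap: 58.4
grip_force: 66.1
```

>>> {"name": "apply_moves", "arguments": {
  "deltas": [
    [0,0,0.05,0,0,0,0.4],
    [0,0,0,0,0,0,0.4],
    [0,0,0,0,0,0,0.4]
  ]
}}

```text
time: 57.1
tool_pos: [649.5, 72.3, 126.1]
tcp_rot: [179.9, 0.1, 120.0]
ft_force: [-9.4, -0.5, 15.7]
finger_gap: 58.4
grip_force: 66.9
```

>>> {"name": "apply_moves", "arguments": {
  "deltas": [
    [0,0,0.03,0,0,0,0.4],
    [0,0,0,0,0,0,0.4],
    [0,0,0,0,0,0,0.4]
  ]
}}

```text
time: 57.48
tool_pos: [649.5, 72.3, 125.9]
tcp_rot: [179.9, 0.1, 120.0]
ft_force: [-12.6, -1.4, 20.7]
finger_gap: 58.6
grip_force: 67.3
```

>>> {"name": "apply_moves", "arguments": {
  "deltas": [
    [0,0,-0.5,0,0,0,0.4],
    [0,0,-0.9,0,0,0,0.4],
    [0,0,-0.9,0,0,0,0.4],
    [0,0,-0.9,0,0,0,0.4],
    [0,0,-0.4,0,0,0,0.4],
    [-0.55,-0.997,0,0,0,0,0.4],
    [-0.55,-0.997,0,0,0,0,0.4],
    [-0.55,-0.997,0,0,0,0,0.4]
  ]
}}

```text
time: 58.48
tool_pos: [595.0, -16.1, 229.3]
tcp_rot: [-179.9, -0.0, 120.0]
ft_force: [0.3, -0.6, -2.8]
finger_gap: 58.4
grip_force: 65.4
```

>>> {"name": "apply_moves", "arguments": {
  "deltas": [
    [-0.55,-0.997,0,0,0,0,0.4],
    [-0.55,-0.997,0,0,0,0,0.4],
    [-0.55,-0.997,0,0,0,0,0.4],
    [-0.55,-0.997,0,0,0,0,0.4],
    [-0.55,-0.997,0,0,0,0,0.4],
    [-0.55,-0.997,0,0,0,0,0.4],
    [-0.55,-0.997,0,0,0,0,0.4],
    [-0.55,-0.997,0,0,0,0,0.4]
  ]
}}

```text
time: 59.48
tool_pos: [453.9, -250.1, 229.5]
tcp_rot: [-180.0, -0.0, 120.0]
ft_force: [0.1, -0.0, -3.2]
finger_gap: 58.3
grip_force: 65.4
```

>>> {"name": "apply_moves", "arguments": {
  "deltas": [
    [-0.55,-0.997,0,0,0,0,0.4],
    [-0.55,-0.997,0,0,0,0,0.4],
    [0,0,0.9,0,0,0,0.4],
    [0,0,0.9,0,0,0,0.4],
    [0,0,0.9,0,0,0,0.4],
    [0,0,0.9,0,0,0,0.4],
    [0,0,0.5,0,0,0,0.4],
    [0,0,0,0,0,0,0.4]
  ]
}}

```text
time: 60.48
tool_pos: [418.6, -307.1, 105.8]
tcp_rot: [-179.9, -0.2, 120.0]
ft_force: [-0.2, 0.4, -2.4]
finger_gap: 58.3
grip_force: 65.5
```

>>> {"name": "apply_moves", "arguments": {
  "deltas": [
    [0,0,0.5,0,0,0,0.4],
    [0,0,0,0,0,0,0.4],
    [0,0,0,0,0,0,0.4]
  ]
}}

```text
time: 60.85
tool_pos: [419.7, -308.0, 92.7]
tcp_rot: [180.0, 0.0, 120.0]
ft_force: [0.1, -0.7, -4.2]
finger_gap: 58.6
grip_force: 65.5
```

>>> {"name": "apply_moves", "arguments": {
  "deltas": [
    [0,0,0.3,0,0,0,0.4],
    [0,0,0.12,0,0,0,0.4],
    [0,0,0,0,0,0,0.4],
    [0,0,0,0,0,0,0.4]
  ]
}}

```text
time: 61.35
tool_pos: [419.4, -307.8, 79.7]
tcp_rot: [-180.0, -0.0, 120.0]
ft_force: [1.0, 0.2, -2.8]
finger_gap: 58.3
grip_force: 65.7
```

>>> {"name": "apply_moves", "arguments": {
  "deltas": [
    [0,0,0.04,0,0,0,0.4],
    [0,0,0,0,0,0,0.4]
  ]
}}

```text
time: 61.6
tool_pos: [419.6, -307.9, 78.7]
tcp_rot: [180.0, 0.0, 120.0]
ft_force: [0.6, -0.3, -1.5]
finger_gap: 58.2
grip_force: 65.7
```

>>> {"name": "apply_moves", "arguments": {
  "deltas": [
    [0,0,0.01,0,0,0,0.7],
    [0,0,0,0,0,0,0.85],
    [0,0,0,0,0,0,1],
    [0,0,0,0,0,0,1],
    [0,0,-0.5,0,0,0,1],
    [0,0,-0.9,0,0,0,1],
    [0,0,-0.9,0,0,0,1],
    [0,0,-0.9,0,0,0,1]
  ]
}}

```text
time: 62.6
tool_pos: [419.7, -307.9, 176.4]
tcp_rot: [180.0, 0.1, 120.0]
ft_force: [-0.5, -0.4, 0.5]
finger_gap: 85.5
grip_force: 0.0
```

>>> {"name": "apply_moves", "arguments": {
  "deltas": [
    [0,0,-0.9,0,0,0,1],
    [0,0,-0.9,0,0,0,1],
    [-0.9,0,0,0,0,0,1],
    [-0.9,0,0,0,0,0,1],
    [-0.9,0,0,0,0,0,1],
    [-0.9,0,0,0,0,0,1],
    [0,0,0,0,0,0,1],
    [0,0,0,0,0,0,1]
  ]
}}

```text
time: 63.6
tool_pos: [473.4, -400.9, 228.7]
tcp_rot: [180.0, -0.0, 120.0]
ft_force: [-0.1, 0.2, -0.5]
finger_gap: 85.3
grip_force: 0.0
```

```bash
python3 - <<'E'
from h import *
b=snapshot("scene")[:,:,::-1]; cv2.imwrite("pics/scene5.png",cv2.resize(b[160:400,90:410],(800,600),interpolation=cv2.INTER_CUBIC))
a=snapshot("top")[:,:,::-1]; cv2.imwrite("pics/top5.png",a)
E
```

```text
(no output)
```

View pics/scene5.png

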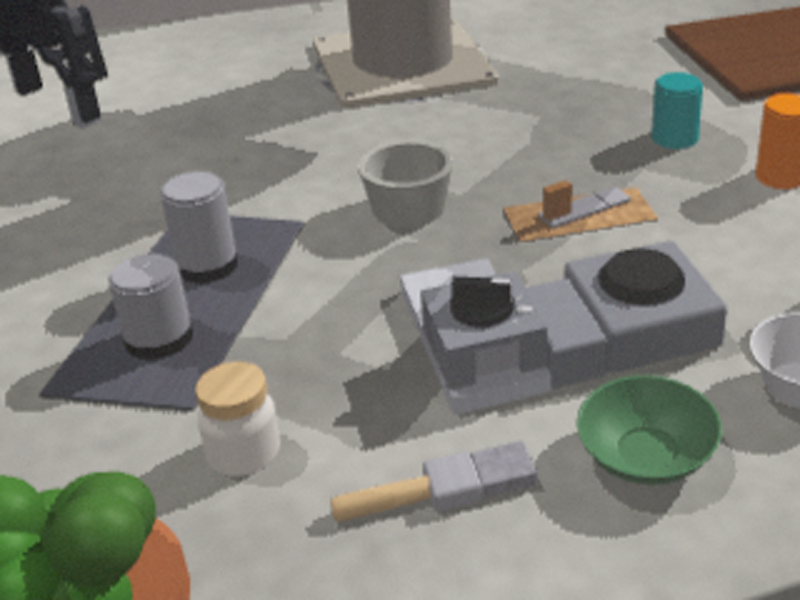

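Both pots stand upright on the slab at crop (200,225) and (150,305). The gauge lies flat on the mat at (580,207), the dial is at its mark and the pad is up, so I hand in.

```bash
python3 -c "
from bench import *
print(hand_in())"
```

```text
the job is handed in; nothing more can be done
None
```

The job is handed in, but the hand-in gave no verdict: the dial is at its mark, the gauge was run in the gap and is back flat on the mat, and the middle and tall pots were pressed in turn and stand upright on the slab (the short pot was absent).

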